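# Load the multiwell plate until it seats

### The arm

A 6-joint arm with a two-finger parallel gripper is mounted at the origin on the work surface. World frame = base frame: x ahead of the robot, y to its left, z up, the work surface at z = 0. Lengths are in m, angles in rad, forces in N, time in s.
With the tool pointing down it reaches from about 0.3 to 0.875 m from the base axis. Payload 6.4 kg.
Tool frame: the origin (TCP) lies midway between the tips of the shut fingers; the grasp point (between the pads) lies 19 mm behind it; z points along the fingers, y is the line along which they close (so a half turn about z gives the same grasp; the last joint's range is limited). The gripper opens to 85 mm and grips with 20 to 120 N. Pads are 22 mm wide; open, the fingers measure 114 mm over their backs; the gripper's body (76 mm by 85 mm) begins 54 mm behind the grasp point. The pads swing forward as they close: fully open they stand 13 mm farther back than shut.
Start: joints at [-1.521, 0.181, 1.607, -0, 1.354, -0.206], TCP at [0.146, -0.556, 0.231] pointing down, gripper open.
Joint ranges: [-2.99, 2.99], [-0.89, 2.07], [0.3, 2.58], [-1.14, 4.28], [0, 2.63], [-3.12, 3.12]. Speed limits (rad/s): [2.57, 2.57, 3.01, 3.14, 3.14, 3.14].

### API

Orientations are given as a 3x3 rotation matrix whose columns are the frame's x, y, z axes.
In Python, from station import * gives the robot as it stands.
- The arm moves only by the tool servo_tool, never from a script. Its argument "rows" is a list of rows, each a list of 7 numbers: the turn, a rotation vector about the tool's x, y, z scaled (see below), then the shift along the tool's x, y, z scaled (see below), then the closure, from 0 (fully open) to 1 (shut). In form: [[rx, ry, rz, tx, ty, tz, jaw], ...]. A call has exactly 8 rows; each row shifts and turns the commanded pose from where the row before left it, along the tool's axes as they then stand; what a row does not reach is not made up. The controller multiplies each number of a shift by 1000 mm and each number of a turn by 120 degrees. A row lasts 1/10 s, in which the tool goes at most 50 mm and 8.59 degrees, less where a joint would pass 70% of its speed; a pose out of reach is approached as far as the arm can. A call with a number of a shift or a turn outside -1 to 1 is refused whole. A call with a gripper value outside its range is refused whole. The fingers move at their own pace and stop on an object; "newtons" is the grip in N (left out, the last holds). Time passes only in rows, so rows that do not move let the fingers close, or fill a call up. It gives the time, the measured TCP pose, the force, the opening and the grip force at its end, in the units of the state.
- get_obs(): the state, without advancing time (a new reading comes with each control period).
- snapshot(name): name is "scene" or "top"; returns the picture (400x640x3 uint8, red, green, blue); there is no depth.
- camera_info(name): a dict with "vfov" (degrees; the focal length in pixels is half the picture's height over the tangent of half this angle, whatever the lens; pixels are square), "cx", "cy" (the principal point, pixels), "k1" (the pictures are not rectified: a ray, as slopes to the right and down, at radius r is drawn at 1 + k1 r^2 times it, then the intrinsics apply), "rvec" (rotation vector, rad) and "tvec" (3), from world to camera coordinates, as OpenCV has them. Camera axes: x right, y down, z forward; pixel columns grow to the right and rows downward; lengths in m; the calibration is good to about 2 mm. A picture is of the moment at which its call begins. camera_info takes no time and is no camera call.
- finish_job(): hands the job in; it is judged then, once.
Trained networks look in the newest picture that a camera, given by its name, has taken for a name from the list of things; names that differ only in an ending like _2 or _b are one class to them, and where a whole thing is asked for, a point or a joint stands for the part that bears it (a point fixed in the world has none). Each returns a list of dicts, best first, with "p" (0 to 1); they miss things now and then, are a little off and sometimes report something else, mostly with a low value. They report only what shows in the picture. A call takes as long as a camera call.
- spot_in(camera, thing): "point" ([column, row] as shares, 0 to 1, of the picture: columns of its width, rows of its height, amid what is visible of it).
The state is a dict: "clock": time; "qpos": joint angles; "qd": joint speeds; "joint_efforts": joint torques, N m; "ee_pos": TCP position; "ee_rot": TCP orientation; "ft_force": force on the tool from outside, world axes, zero at the start; "ft_torque": the same for the moment, N m; "grip_width": opening from 0.0 (shut) to 1.0 (fully open); "gripper_force": force on a finger pad.
Only numpy, scipy, OpenCV 4.12 (cv2) and the standard library are available. Lean on these libraries where they do the work, as an engineer would, in place of code of your own. Each camera call takes 0.05 s, during which the arm holds its last target. There are 200 camera calls.

### The job

Load the multiwell plate into the microscope: take the carrier by its leaning grip bar and slide it along its guides, in under the lamp arm, past the light sprung pin until you feel it come up firmly against the hidden stop, then let go. Where the stop has been set cannot be seen, so feel for it gently: pressed with more than about 12 N the stop gives way and its setting is lost. Do not knock the microscope with the robot (5 N), and leave the spray bottle and the jar where they stand.

Things in the scene. Friction and masses are not known exactly. Their poses are not given: they have to be found in the camera images.
- microscope: Compact microscope, fixed: white housing 390 x 240 mm, black stage 110 mm above the bench, black column at the far end (x over +170 mm). Origin on the bench below the stage; +x is the way the carrier is pushed in (away from the robot), z up. On the stage two aluminium guides along x, 16 mm high, inner faces at y = +-67 mm, outer faces +-83 mm.
- lamp_arm_end (a point): Underside of the near end of the black lamp arm, 280 mm above the bench at microscope x = -60 mm; the arm (76 mm wide, 65 mm high) runs from here to the column. Below it a condenser 68 mm across at x = +45 mm, underside 200 mm up. With the carrier home the grip bar is near or below this end: lean the tool back toward the robot by 25 to 45 degrees (35 is good).
- cover (a point): Top middle of the near edge of the low white cover (166 mm wide, 84 mm long, top 42 mm above the stage, entry slot 14 mm high) over the far end of the guides, at microscope x = +106 mm. The stop is hidden below it.
- carrier: Loose plate carrier, 0.6 to 0.9 kg, slides with 2 to 5 N: aluminium plate 195 (x) x 130 (y) x 8 mm on the stage between the guides (2 mm play each side), with a clear 24-well plate fixed on it (top 22 mm above the stage). Origin: on its underside, between rear edge x = -85 and leading edge x = +110 mm. Origin starts at microscope x = -60 to -30 mm; home, at the stop, is somewhere in +15 to +45 mm.
- grip (a point): Point to grasp on the carrier's aluminium grip bar, 47 mm above the stage, at carrier x = -89 mm. The bar is 30 mm wide (y: grasp these two sides), 12 mm thick, 74 mm long; it rises from the carrier's rear end leaning 35 degrees from vertical toward the robot, and goes on 22 mm beyond this point. Axes as the carrier's.
- pin (a joint): Travel of the stop's light sprung pin, under the cover (m): 0 = not touched; the carrier's leading edge meets it 9 mm before the firm stop and presses it back against 0.5 to 0.8 N; about 0.009 = carrier home at the firm stop. Friction keeps the carrier there when let go.
- stop (a joint): How far the firm stop has been pushed back off its setting (m): 0 = as set. It is held by friction and gives way when pressed with more than about 12 N; beyond 3 mm the setting is lost. The value does not tell where the stop is.
- spray_bottle: Bystander: pink spray bottle, 72 mm across, 203 mm high, standing to the right of the microscope. Origin: centre of its underside.
- jar: Bystander: white lidded jar, 68 mm across, 85 mm high, standing to the left of the microscope. Origin: centre of its underside.

How it is judged:
By the outcome, as a careful person would: the job done as asked, in the order asked, and still so for the second after the job is handed in, with the robot touching nothing.
It also fails if it takes over 35 s, if anything falls off the work surface, if the arm or the gripper's body presses on something with over 40 N, if the wrist force passes 120 N, or if a joint passes its speed limit or range.

## Working session

There is one attempt and no reset: what is moved stays moved. The work goes in short steps, Python scripts to look and compute and a tool call to move; the robot and the scene stay as the last step left them, time stands still between calls to the robot, and variables do not carry over. Pictures are saved under pics/ and viewed, at most 10 in all, crops included, and the job is handed in when it is done.

Besides the shell and the picture viewer there is one more tool, called after "Emit:" as name([rows], argument=value, ...), one row to a line, values as JSON. servo_tool: Moves the arm, as the interface text tells. Shifts and turns lie within -1 to 1; 1 stands for 1000 mm of shift or 120 degrees of turn. Its arguments: {"type":"object","properties":{"rows":{"type":"array"},"newtons":{"type":"number"}},"required":["rows"]}

```bash
ls; mkdir -p pics; python3 - <<'E'
from station import *
import cv2,json
for c in("scene","top"):
    im=snapshot(c); cv2.imwrite(f"pics/{c}0.png",im[:,:,::-1]); print(c,camera_info(c))
    for t in("microscope","lamp_arm_end","cover","carrier","grip","spray_bottle","jar"):
        print(t,[(round(d["p"],2),round(d["point"][0]*640,1),round(d["point"][1]*400,1)) for d in spot_in(c,t)[:2]])
print(get_obs())
E
```

```text
pics
scene {'vfov': 46.6150253822504, 'cx': 317.2481769852518, 'cy': 198.46850787791274, 'k1': 0.0466094734045935, 'rvec': array([ 2.44192964, -0.47673121,  0.17046296]), 'tvec': array([-0.56402677,  0.29750571,  1.08440048])}
microscope [(0.57, 334.4, 185.7)]
lamp_arm_end [(0.88, 338.7, 186.1)]
cover []
carrier [(0.67, 285.1, 199.5)]
grip [(0.67, 277.9, 201.3)]
spray_bottle [(0.82, 326.7, 283.1), (0.44, 338.7, 187.2)]
jar []
top {'vfov': 48.185600136207064, 'cx': 319.55070727032836, 'cy': 204.09118367711275, 'k1': -0.03389415764221127, 'rvec': array([ 2.21872526, -2.17194743,  0.03570899]), 'tvec': array([0.02484035, 0.61671168, 1.21668873])}
microscope [(0.97, 315.9, 186.5), (0.29, 396.3, 223.7)]
lamp_arm_end [(0.81, 321.2, 188.8)]
cover [(0.88, 317.2, 186.1)]
carrier [(0.96, 302.3, 251.7)]
grip [(0.9, 301.1, 249.7)]
spray_bottle [(0.84, 394.5, 225.1)]
jar [(0.79, 224.2, 204.8)]
{'clock': 0.8, 'qpos': array([-1.52128310e+00,  1.80750091e-01,  1.60698620e+00, -2.54015758e-05,
        1.35379157e+00, -2.06298585e-01]), 'qd': array([ 9.24849601e-05, -4.98916513e-04, -6.63016810e-04, -6.25711301e-04,
       -5.46148643e-04,  8.35742725e-05]), 'joint_efforts': array([ 4.47133907e-04, -4.44798768e+01, -3.51661885e+01, -2.86074055e-04,
        4.34750218e-04, -3.56639028e-06]), 'ee_pos': array([ 0.14550398, -0.55631237,  0.23132322]), 'ee_rot': array([[ 9.67456817e-01,  2.53036176e-01, -2.15687333e-05],
       [ 2.53036174e-01, -9.67456816e-01, -6.59391352e-05],
       [-3.75518046e-05,  5.83355961e-05, -9.99999998e-01]]), 'ft_force': array([-0.23642634, -0.06667059,  0.25915186]), 'ft_torque': array([-0.01578716, -0.00282318, -0.00265825]), 'gripper_force': 0.0, 'grip_width': 1.0002922965712997}
```

View pics/scene0.png

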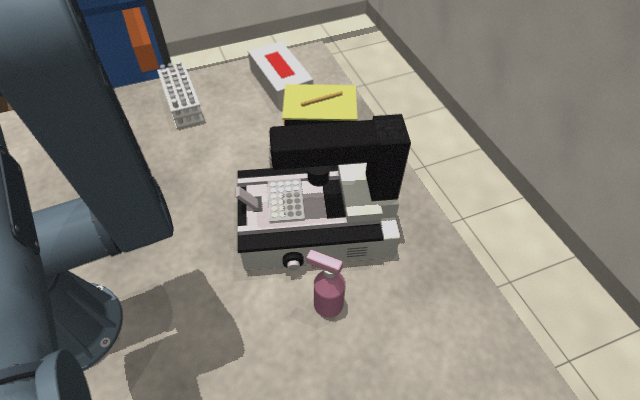

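View pics/top0.png

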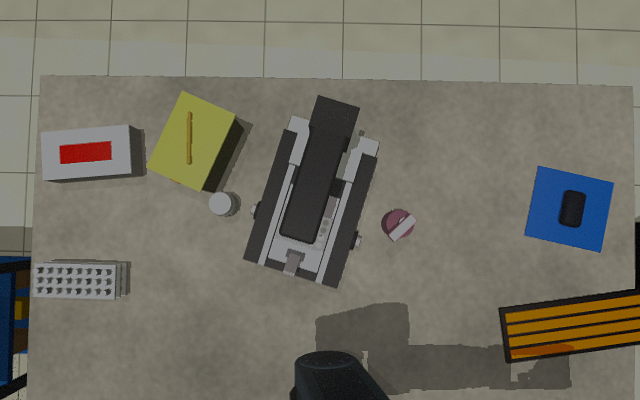

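Scene: the microscope is at centre (240-400, 120-270), the grip bar around (248,200), the bottle at (328,290). Top: the microscope leans right, the grip bar is at (293,262), the jar at (223,204) and the bottle at (398,225). I'll enlarge both to read exact features.

```bash
python3 - <<'E'
import cv2
a=cv2.imread("pics/top0.png")[205:295,235:355]; cv2.imwrite("pics/topc.png",cv2.resize(a,None,fx=6.5,fy=6.5,interpolation=cv2.INTER_CUBIC))
a=cv2.imread("pics/scene0.png")[160:260,225:355]; cv2.imwrite("pics/scenec.png",cv2.resize(a,None,fx=6,fy=6,interpolation=cv2.INTER_CUBIC))
E
```

```text
(no output)
```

View pics/topc.png

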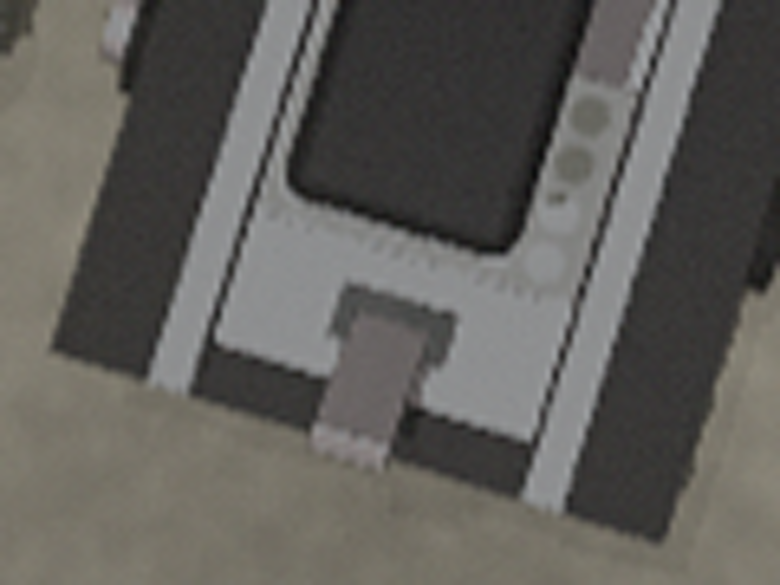

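View pics/scenec.png

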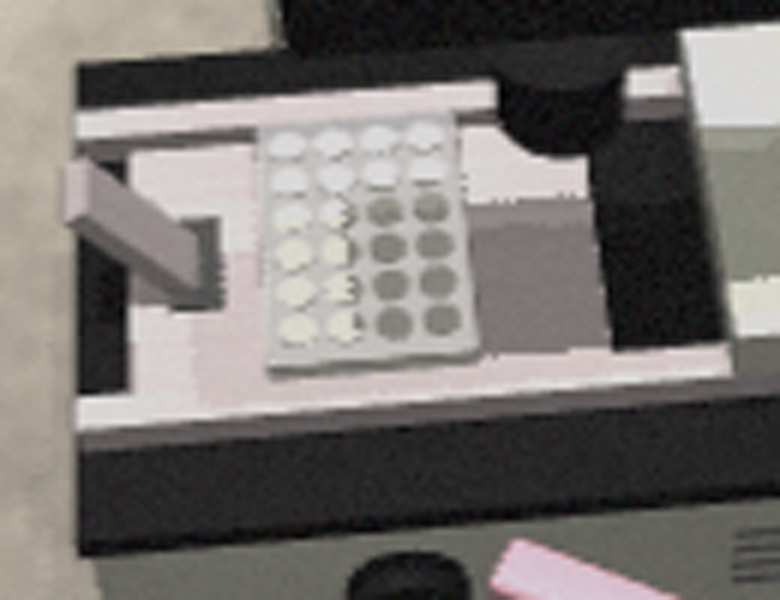

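Crops: the guides' near ends are at top-crop (148-188,390) and (522-565,505), and the carrier's rear edge runs (215,345)-(533,442). In the scene crop the bar's upper end is at (65-90,160-225). I'll fit the pose with these.

```bash
cat > h.py <<'E'
import numpy as np,cv2
from scipy.optimize import least_squares
from station import *
def proj(c,P):
    i=camera_info(c);R=cv2.Rodrigues(i["rvec"])[0]
    q=np.atleast_2d(P)@R.T+i["tvec"];s=q[:,:2]/q[:,2:];r2=(s**2).sum(1,keepdims=True)
    f=200/np.tan(np.radians(i["vfov"]/2));return s*(1+i["k1"]*r2)*f+[i["cx"],i["cy"]]
def cross(c,px,z):
    return least_squares(lambda p:(proj(c,[[p[0],p[1],z]])-px)[0],[.6,0]).x
E
python3 - <<'E'
from h import *
# (u,v, kind, y, z): kind e=end of housing(free x), c=carrier x, l=line along x (free x)
T=[(148,382,'e',83,126),(188,395,'e',67,126),(522,500,'e',-67,126),(565,512,'e',-83,126),(52,350,'e',120,110),(660,543,'e',-120,110),
(215,345,-85,65,118),(533,442,-85,-65,118),(272,0,'l',83,126),(318,0,'l',67,126),(680,0,'l',-67,126),(722,0,'l',-83,126)]
S=[(78,112,'e',83,126),(78,137,'e',67,126),(78,400,'e',-67,126),(78,65,'e',120,110),(130,152,-85,65,118)]
pts=[('top',(u+.5)/6.5-.5+235,(v+.5)/6.5-.5+205,*r) for u,v,*r in T]+[('scene',(u+.5)/6-.5+225,(v+.5)/6-.5+160,*r) for u,v,*r in S]
nl=sum(p[3]=='l' for p in pts)
def W(p,x,y,z):
    c,s=np.cos(p[2]),np.sin(p[2]);return [p[0]+c*x-s*y,p[1]+s*x+c*y,z]
def res(p,use):
    o=[];k=5
    for c,u,v,kd,y,z in pts:
        if kd=='l':x=p[k];k+=1
        elif kd=='e':x=p[3]
        else:x=p[4]+kd/1000
        if c in use:o+=list((proj(c,W(p,x,y/1e3,z/1e3))-[u,v])[0])
    return o
for use in(['top'],['top','scene']):
    r=least_squares(res,[.65,-.0,-.3,-.195,-.045]+[-.1]*nl,args=(use,))
    print(use,r.x.round(4),np.round(r.fun,1))
p=r.x
g=W(p,p[4]-.089,0,.157);print('grip',g,'bar top',W(p,p[4]-.1016,0,.175))
for c,Q in(('scene',[W(p,p[4]-.1016,0,.175),g,W(p,-.06,0,.28)]),('top',[W(p,p[4]-.1016,0,.175),g,W(p,-.06,0,.28)])):print(c,proj(c,Q).round(1))
print('jar',cross('top',[224,204.8],.085),cross('top',[394.5,225],.15))
np.save('fit.npy',p)
E
```

```text
['top'] [-1.0935  0.5544 -0.2835  1.594   1.7003  1.748   1.7533  1.7951  1.7999] [ 0.1  0.1  0.1  0.1  0.   0.3 -0.4  0.4  1.9  0.1 -1.  -0.8 -0.3 -0.4
  0.2  0.4 -0.2 -0.1 -0.5 -0.2 -0.1 -0.   0.2  0.1]Traceback (most recent call last):
  File "<stdin>", line 19, in <module>
    return func(*args, **kwargs)
    result = trf(vector_fun.fun, vector_fun.jac, x0, f0, J0, lb, ub, ftol, xtol,
                 gtol, max_nfev, x_scale, loss_function, tr_solver,
                 tr_options.copy(), verbose, callback=callback_wrapped)
    return trf_no_bounds(
        fun, jac, x0, f0, J0, ftol, xtol, gtol, max_nfev, x_scale,
        loss_function, tr_solver, tr_options, verbose, callback=callback)
    J = jac(x)
    self._update_jac()
    ~~~~~~~~~~~~~~~~^^
    self.J = self.jac_wrapped(xp_copy(self.x), f0=self.f)
             ~~~~~~~~~~~~~~~~^^^^^^^^^^^^^^^^^^^^^^^^^^^^
    J, dct = approx_derivative(
             ~~~~~~~~~~~~~~~~~^
        self.fun,
        ^^^^^^^^^
    ...<2 lines>...
        **self.finite_diff_options,
        ^^^^^^^^^^^^^^^^^^^^^^^^^^^
    )
    ^
    J, _nfev = _dense_difference(fun_wrapped, x0, f0, h,
               ~~~~~~~~~~~~~~~~~^^^^^^^^^^^^^^^^^^^^^^^^
                             use_one_sided, method,
                             ^^^^^^^^^^^^^^^^^^^^^^
                             mf)
                             ^^^
    df = [f_eval - f0 for f_eval in f_evals]
                                    ^^^^^^^
    f = np.atleast_1d(self.fun(x, *self.args, **self.kwargs))
                      ~~~~~~~~^^^^^^^^^^^^^^^^^^^^^^^^^^^^^^
    return np.atleast_1d(self.fun(x))
                         ~~~~~~~~^^^
    return self.f(x, *self.args, **self.kwargs)
           ~~~~~~^^^^^^^^^^^^^^^^^^^^^^^^^^^^^^
  File "<stdin>", line 16, in res
  File "h.py", line 5, in proj
    i=camera_info(c);R=cv2.Rodrigues(i["rvec"])[0]
ValueError: time passes only in moves, steps and waits
```

```bash
sed -i 's/^def proj/from functools import lru_cache\n@lru_cache(None)\ndef ci(c): return camera_info(c)\ndef proj/; s/i=camera_info(c)/i=ci(c)/' h.py
cat > fit.py <<'E'
from h import *
T=[(148,382,'e',83,126),(188,395,'e',67,126),(522,500,'e',-67,126),(565,512,'e',-83,126),(52,350,'e',120,110),(660,543,'e',-120,110),
(215,345,-85,65,118),(533,442,-85,-65,118),(272,0,'l',83,126),(318,0,'l',67,126),(680,0,'l',-67,126),(722,0,'l',-83,126)]
S=[(78,112,'e',83,126),(78,137,'e',67,126),(78,400,'e',-67,126),(78,65,'e',120,110),(130,152,-85,65,118)]
pts=[('top',(u+.5)/6.5-.5+235,(v+.5)/6.5-.5+205,*r) for u,v,*r in T]+[('scene',(u+.5)/6-.5+225,(v+.5)/6-.5+160,*r) for u,v,*r in S]
nl=4
def W(p,x,y,z):
    c,s=np.cos(p[2]),np.sin(p[2]);return [p[0]+c*x-s*y,p[1]+s*x+c*y,z]
def res(p,use):
    o=[];k=4
    for c,u,v,kd,y,z in pts:
        if kd=='l':x=p[k];k+=1
        elif kd=='e':x=-.195
        else:x=p[3]+kd/1000
        if c in use:o+=list((proj(c,W(p,x,y/1e3,z/1e3))-[u,v])[0])
    return o
if __name__=='__main__':
  for use in(['top'],['scene'],['top','scene']):
    r=least_squares(res,[.65,-.0,-.3,-.045]+[-.1]*nl,args=(use,))
    p=r.x;print(use,p.round(4),np.round(r.fun,1))
    g=W(p,p[3]-.089,0,.157);print('grip',np.round(g,4))
  for c in('scene','top'):print(c,proj(c,[W(p,p[3]-.1016,0,.175),g,W(p,-.06,0,.28),W(p,-.06,.038,.345),W(p,-.06,-.038,.345)]).round(1).tolist())
  print('jar',cross('top',[224,204.8],.085),cross('top',[394.5,225],.15))
  np.save('fit.npy',p)
E
python3 fit.py
```

```text
['top'] [ 0.6241  0.054  -0.2835 -0.0887 -0.041  -0.0356  0.0061  0.0109] [ 0.1  0.1  0.1  0.1  0.   0.3 -0.4  0.4  1.9  0.1 -1.  -0.8 -0.3 -0.4
  0.2  0.4 -0.2 -0.1 -0.5 -0.2 -0.1 -0.   0.2  0.1]
grip [0.4535 0.1037 0.157 ]
['scene'] [ 0.6267  0.0534 -0.2776 -0.0884 -0.1    -0.1    -0.1    -0.1   ] [-0.3 -0.3 -0.2  0.3  0.  -0.6  0.5  0.9 -0.  -0.3]
grip [0.456 0.102 0.157]
['top', 'scene'] [ 0.6249  0.0535 -0.2842 -0.0888 -0.0419 -0.0366  0.0052  0.0101] [ 0.3 -0.2  0.2 -0.3  0.2 -0.  -0.3  0.1  2.1 -0.3 -0.8 -1.1 -0.2 -0.7
  0.3  0.1 -0.1 -0.  -0.4 -0.1  0.   0.   0.3  0.1 -0.7 -0.5 -0.7  0.1
 -0.9 -0.8  0.1  0.7 -0.7 -0.4]
grip [0.4542 0.1033 0.157 ]
scene [[236.0, 190.6], [242.3, 194.9], [288.6, 156.6], [286.1, 123.3], [288.4, 148.5]]
top [[288.4, 273.7], [290.5, 267.9], [302.9, 221.2], [283.4, 215.4], [319.5, 226.8]]
jar [0.60593901 0.28538718] [ 0.56315249 -0.147139  ]
```

```bash
cat >> h.py <<'E'
from scipy.spatial.transform import Rotation as Ro, Slerp
YAW=-.2842
MX=np.array([np.cos(YAW),np.sin(YAW),0]);MY=np.array([-np.sin(YAW),np.cos(YAW),0])
def Rt(deg):
    a=np.radians(deg);z=MX*np.sin(a)+np.array([0,0,-np.cos(a)]);return np.column_stack([np.cross(-MY,z),-MY,z])
def plan(p0,R0,p1,R1,n):
    S=Slerp([0,1],Ro.from_matrix([R0,R1]));P=p0.copy();R=R0.copy()
    for k in range(1,n+1):
        t=k/n;Rk=S(t).as_matrix();pk=p0+(p1-p0)*t
        # same tool axes for shift and turn: those at the row's start
        d=np.round(R.T@(pk-P),3);w=np.round(Ro.from_matrix(R.T@Rk).as_rotvec(degrees=True)/120,3)
        print([*map(float,w),*map(float,d)])
        P=P+R@d;R=R@Ro.from_rotvec(w*120,degrees=True).as_matrix()
    return P,R
E
python3 - <<'E'
from h import *
o=get_obs();p0,R0=o['ee_pos'],o['ee_rot'];print(o['clock'])
R1=Rt(38);Rm=Slerp([0,1],Ro.from_matrix([R0,R1]))(.5).as_matrix()
P,R=plan(p0,R0,np.array([.36,-.3,.36]),Rm,8)
g=np.array([.4542,.1033,.157]);z=R1[:,2];print()
P,R=plan(P,R,g-.071*z,R1,10);print(P,g-.071*z)
# lamp end x in current gauge
p=np.load('fit.npy')
from fit import W
e=least_squares(lambda x:(proj('top',[W(p,x[0],.038,.345),W(p,x[0],-.038,.345)])-[[279.6,235.5],[315,243]]).ravel(),[-.06]);print('arm end x',e.x,e.fun)
E
```

```text
0.8
[-0.005, 0.019, 0.016, 0.034, -0.024, -0.016]
[-0.006, 0.02, 0.015, 0.034, -0.025, -0.015]
[-0.005, 0.019, 0.016, 0.034, -0.026, -0.014]
[-0.005, 0.019, 0.015, 0.033, -0.027, -0.013]
[-0.006, 0.02, 0.016, 0.033, -0.028, -0.012]
[-0.005, 0.019, 0.015, 0.032, -0.029, -0.011]
[-0.005, 0.019, 0.016, 0.032, -0.03, -0.009]
[-0.006, 0.019, 0.015, 0.031, -0.031, -0.009]

[-0.004, 0.015, 0.012, 0.0, -0.042, 0.014]
[-0.004, 0.016, 0.013, -0.001, -0.043, 0.013]
[-0.005, 0.015, 0.012, -0.003, -0.042, 0.013]
[-0.004, 0.016, 0.013, -0.004, -0.042, 0.012]
[-0.004, 0.015, 0.012, -0.006, -0.043, 0.011]
[-0.004, 0.016, 0.013, -0.007, -0.042, 0.012]
[-0.005, 0.015, 0.012, -0.009, -0.042, 0.01]
[-0.004, 0.016, 0.012, -0.01, -0.043, 0.01]
[-0.004, 0.015, 0.013, -0.011, -0.041, 0.009]
[-0.004, 0.016, 0.012, -0.013, -0.042, 0.008]
[0.41248825 0.11546704 0.21327687] [0.41224149 0.11555638 0.21294876]
arm end x [-0.09715343] [-1.8612924  -2.45826971 -1.10982409  1.51076435]
```

Emit:
servo_tool([
  [-0.005,0.019,0.016,0.034,-0.024,-0.016,0],
  [-0.006,0.02,0.015,0.034,-0.025,-0.015,0],
  [-0.005,0.019,0.016,0.034,-0.026,-0.014,0],
  [-0.005,0.019,0.015,0.033,-0.027,-0.013,0],
  [-0.006,0.02,0.016,0.033,-0.028,-0.012,0],
  [-0.005,0.019,0.015,0.032,-0.029,-0.011,0],
  [-0.005,0.019,0.016,0.032,-0.03,-0.009,0],
  [-0.006,0.019,0.015,0.031,-0.031,-0.009,0],
], newtons=40)

```text
clock: 1.6
ee_pos: [0.3606, -0.2986, 0.3605]
ee_rot: [[0.945, -0.016, 0.326], [-0.0, -0.999, -0.049], [0.326, 0.046, -0.944]]
ft_force: [0.8, -0.2, 0.2]
grip_width: 1.001
gripper_force: 0.0
```

Emit:
servo_tool([
  [-0.004,0.015,0.012,0,-0.042,0.014,0],
  [-0.004,0.016,0.013,-0.001,-0.043,0.013,0],
  [-0.005,0.015,0.012,-0.003,-0.042,0.013,0],
  [-0.004,0.016,0.013,-0.004,-0.042,0.012,0],
  [-0.004,0.015,0.012,-0.006,-0.043,0.011,0],
  [-0.004,0.016,0.013,-0.007,-0.042,0.012,0],
  [-0.005,0.015,0.012,-0.009,-0.042,0.01,0],
  [-0.004,0.016,0.012,-0.01,-0.043,0.01,0],
])

```text
clock: 2.4
ee_pos: [0.4, 0.02, 0.2463]
ee_rot: [[0.814, -0.225, 0.536], [-0.176, -0.974, -0.141], [0.554, 0.02, -0.832]]
ft_force: [0.0, -0.6, 0.0]
grip_width: 1.0
gripper_force: 0.0
```

```bash
python3 - <<'E'
from h import *
o=get_obs();p0,R0=o['ee_pos'],o['ee_rot'];print(o['clock'],p0,o['ft_force'])
R1=Rt(38);g=np.array([.4542,.1033,.157]);z=R1[:,2]
P,R=plan(p0,R0,g-.071*z,R1,4);print(P,g-.071*z)
E
```

```text
2.4 [0.39999766 0.01998998 0.24630978] [ 0.00809753 -0.57242384  0.01198407]
[-0.002, 0.009, 0.007, -0.006, -0.024, 0.005]
[-0.002, 0.009, 0.007, -0.007, -0.024, 0.005]
[-0.002, 0.009, 0.007, -0.007, -0.024, 0.005]
[-0.002, 0.009, 0.007, -0.008, -0.024, 0.004]
[0.41200932 0.11557882 0.21332805] [0.41224149 0.11555638 0.21294876]
```

Emit:
servo_tool([
  [-0.002,0.009,0.007,-0.006,-0.024,0.005,0],
  [-0.002,0.009,0.007,-0.007,-0.024,0.005,0],
  [-0.002,0.009,0.007,-0.007,-0.024,0.005,0],
  [-0.002,0.009,0.007,-0.008,-0.024,0.004,0],
  [0,0,0,0,0,0,0],
  [0,0,0,0,0,0,0],
  [0,0,0,0,0,0,0],
  [0,0,0,0,0,0,0],
])

```text
clock: 3.2
ee_pos: [0.4126, 0.1126, 0.2139]
ee_rot: [[0.758, -0.282, 0.589], [-0.223, -0.959, -0.173], [0.614, 0.0, -0.79]]
ft_force: [0.8, 0.3, 0.0]
grip_width: 0.997
gripper_force: 0.0
```

```bash
python3 - <<'E'
from h import *
o=get_obs();p0,R0=o['ee_pos'],o['ee_rot'];print(o['clock'],p0,o['ft_force'])
R1=Rt(38);g=np.array([.4542,.1033,.157]);z=R1[:,2]
P,R=plan(p0,R0,g+.019*z,R1,4);print(P,g+.019*z)
im=[]
for c,(r,q) in dict(top=(205,235),scene=(140,205)).items():
    s=snapshot(c)[r:r+100,q:q+130,::-1];im.append(cv2.resize(s,None,fx=3,fy=3,interpolation=cv2.INTER_CUBIC))
cv2.imwrite('pics/pre.png',np.hstack(im))
E
```

```text
3.2 [0.41257133 0.11263458 0.21393623] [0.84603374 0.33358341 0.00581724]
[0.0, 0.0, -0.0, -0.0, -0.001, 0.023]
[0.0, 0.001, -0.0, -0.001, -0.0, 0.022]
[0.0, -0.0, -0.0, 0.0, -0.001, 0.023]
[0.001, 0.0, -0.001, -0.0, -0.001, 0.022]
[0.46569806 0.10011427 0.14230806] [0.46542833 0.10002012 0.1420278 ]
```

View pics/pre.png

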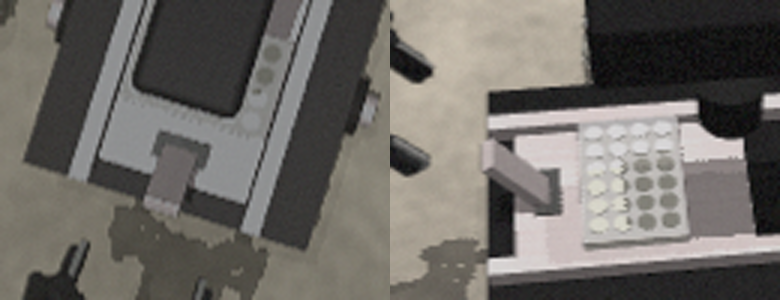

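Top view: the fingertips at (80,245) and (205,290) straddle the bar's axis (bar end at 163,205). The alignment is good, so I'm going in.

Emit:
servo_tool([
  [0,0,0,0,-0.001,0.023,0],
  [0,0.001,0,-0.001,0,0.023,0],
  [0,0,0,0,-0.001,0.023,0],
  [0,0,0,0,-0.001,0.023,0],
  [0,0,0,0,0,0,0],
  [0,0,0,0,0,0,0],
  [0,0,0,0,0,0,0.3],
  [0,0,0,0,0,0,0.3],
])

```text
clock: 4.1
ee_pos: [0.4666, 0.1012, 0.1412]
ee_rot: [[0.756, -0.28, 0.591], [-0.221, -0.96, -0.172], [0.616, -0.0, -0.788]]
ft_force: [0.2, 0.2, 0.8]
grip_width: 0.7
gripper_force: 0.0
```

```bash
python3 - <<'E'
from h import *
o=get_obs();print(o['clock'],o['ee_pos'],o['ft_force'],o['grip_width'],'y err',MY@(o['ee_pos']-np.array([.4542,.1033,.157])))
im=[]
for c,(r,q) in dict(top=(205,235),scene=(140,205)).items():
    s=snapshot(c)[r:r+100,q:q+130,::-1];im.append(cv2.resize(s,None,fx=3,fy=3,interpolation=cv2.INTER_CUBIC))
cv2.imwrite('pics/g.png',np.hstack(im))
E
```

```text
4.1 [0.46663554 0.1011723  0.1411947 ] [0.20569927 0.24886255 0.79277188] 0.6995558154140962 y err 0.0014444505857985793
```

View pics/g.png

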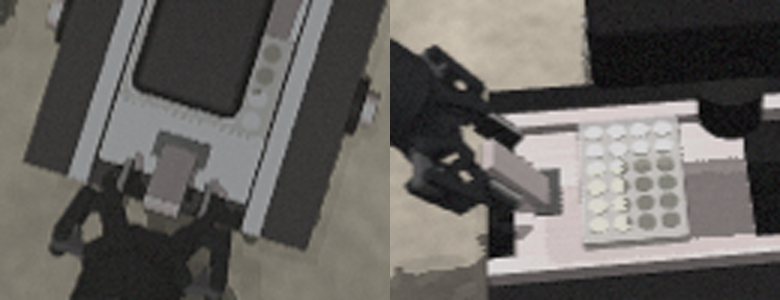

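The bar (165,180 in the top view) is centred between the open fingers. Closing.

Emit:
servo_tool([
  [0,0,0,0,0,0,0.5],
  [0,0,0,0,0,0,0.6],
  [0,0,0,0,0,0,0.7],
  [0,0,0,0,0,0,0.8],
  [0,0,0,0,0,0,0.8],
  [0,0,0,0,0,0,0.8],
  [0,0,0,0,0,0,0.8],
  [0,0,0,0,0,0,0.8],
], newtons=30)

```text
clock: 5.0
ee_pos: [0.4664, 0.1011, 0.1402]
ee_rot: [[0.758, -0.28, 0.59], [-0.22, -0.96, -0.173], [0.614, 0.001, -0.789]]
ft_force: [-5.8, 0.1, 6.8]
grip_width: 0.352
gripper_force: 30.7
```

```bash
python3 - <<'E'
from h import *
o=get_obs();print(o['clock'],o['ee_pos'],o['ft_force'],o['grip_width'],o['gripper_force'])
print('x dir in tool',o['ee_rot'].T@MX,'up',o['ee_rot'].T@[0,0,1])
E
```

```text
5.0 [0.46636129 0.10106857 0.14017035] [-5.8202612   0.06533605  6.77613914] 0.3515144818602947 30.73436737060547
x dir in tool [7.88918124e-01 3.55377482e-04 6.14498224e-01] up [ 0.61449778  0.00088288 -0.78891806]
```

Emit:
servo_tool([
  [0,0,0,0,0,-0.001,0.8],
  [0,0,0,0.0039,0,0.0031,0.8],
  [0,0,0,0.004,0,0.003,0.8],
  [0,0,0,0.0039,0,0.0031,0.8],
  [0,0,0,0.004,0,0.003,0.8],
  [0,0,0,0.0039,0,0.0031,0.8],
  [0,0,0,0.004,0,0.003,0.8],
  [0,0,0,0.0039,0,0.0031,0.8],
])

```text
clock: 5.8
ee_pos: [0.4993, 0.0911, 0.1402]
ee_rot: [[0.758, -0.28, 0.589], [-0.221, -0.96, -0.173], [0.613, 0.001, -0.79]]
ft_force: [-1.6, 0.4, -2.3]
grip_width: 0.345
gripper_force: 30.4
```

```bash
cat > st.py <<'E'
from h import *
o=get_obs();d=o['ee_pos']-np.array([.46636,.10107,.14017]);f=o['ft_force']
print(round(o['clock'],2),'trav x,y,z mm',(np.array([MX@d,MY@d,d[2]])*1e3).round(2),'F',np.round([MX@f,MY@f,f[2]],2),o['grip_width'].round(3),round(float(o['gripper_force']),1))
E
python3 st.py
```

```text
Traceback (most recent call last):
  File "st.py", line 3, in <module>
    print(round(o['clock'],2),'trav x,y,z mm',(np.array([MX@d,MY@d,d[2]])*1e3).round(2),'F',np.round([MX@f,MY@f,f[2]],2),o['grip_width'].round(3),round(float(o['gripper_force']),1))
                                                                                                                         ^^^^^^^^^^^^^^^^^^^^^
AttributeError: 'float' object has no attribute 'round'
```

Emit:
servo_tool([
  [0,0,0,0.0038,0,0.0032,0.8],
  [0,0,0,0.0039,0,0.0031,0.8],
  [0,0,0,0.0023,0,0.0018,0.8],
  [0,0,0,0.0008,0,0.0006,0.8],
  [0,0,0,0.0008,0,0.0006,0.8],
  [0,0,0,0.0004,0,0.0003,0.8],
  [0,0,0,0.0004,0,0.0003,0.8],
  [0,0,0,0.0004,0,0.0003,0.8],
])

```text
clock: 6.6
ee_pos: [0.5148, 0.0869, 0.1404]
ee_rot: [[0.758, -0.28, 0.589], [-0.22, -0.96, -0.173], [0.614, 0.001, -0.789]]
ft_force: [-0.7, 0.8, -4.2]
grip_width: 0.345
gripper_force: 30.3
```

```bash
sed -i "s/o\['grip_width'\].round(3)/round(o['grip_width'],3)/" st.py; python3 st.py
```

```text
6.6 trav x,y,z mm [ 5.052e+01 -5.000e-02  2.700e-01] F [-0.92  0.6  -4.19] 0.345 30.3
```

Emit:
servo_tool([
  [0,0,0,0.0002,0,0.0004,0.8],
  [0,0,0,0.0003,0,0.0003,0.8],
  [0,0,0,0.0003,0,0.0003,0.8],
  [0,0,0,0.0003,0,0.0003,0.8],
  [0,0,0,0.0002,0,0.0002,0.8],
  [0,0,0,0.0003,0,0.0002,0.8],
  [0,0,0,0.0002,0,0.0002,0.8],
  [0,0,0,0.0002,0,0.0001,0.8],
])

```text
clock: 7.4
ee_pos: [0.5177, 0.086, 0.1402]
ee_rot: [[0.758, -0.28, 0.589], [-0.221, -0.96, -0.173], [0.614, 0.001, -0.789]]
ft_force: [-1.5, -0.3, -3.0]
grip_width: 0.349
gripper_force: 30.4
```

Emit:
servo_tool([
  [0,0,0,0.0003,0,0.00024,0.8],
  [0,0,0,0.0003,0,0.00024,0.8],
  [0,0,0,0.0003,0,0.00024,0.8],
  [0,0,0,0.0003,0,0.00024,0.8],
  [0,0,0,0.0003,0,0.00024,0.8],
  [0,0,0,0.0003,0,0.00024,0.8],
  [0,0,0,0.0003,0,0.00024,0.8],
  [0,0,0,0.0003,0,0.00024,0.8],
])

```text
clock: 8.2
ee_pos: [0.5207, 0.0852, 0.1402]
ee_rot: [[0.758, -0.28, 0.59], [-0.221, -0.96, -0.173], [0.614, 0.001, -0.789]]
ft_force: [-2.0, 1.4, -0.5]
grip_width: 0.347
gripper_force: 30.4
```

Emit:
servo_tool([
  [0,0,0,0.0003,0,0.00024,0.8],
  [0,0,0,0.0003,0,0.00024,0.8],
  [0,0,0,0.0003,0,0.00024,0.8],
  [0,0,0,0.0003,0,0.00024,0.8],
  [0,0,0,0.0002,0,0.00016,0.8],
  [0,0,0,0.0002,0,0.00016,0.8],
  [0,0,0,0.0002,0,0.00016,0.8],
  [0,0,0,0.0002,0,0.00016,0.8],
])

```text
clock: 9.0
ee_pos: [0.5232, 0.0845, 0.1402]
ee_rot: [[0.758, -0.28, 0.59], [-0.221, -0.96, -0.173], [0.614, 0.001, -0.789]]
ft_force: [-2.8, 1.0, 0.8]
grip_width: 0.342
gripper_force: 30.7
```

```bash
python3 st.py
```

```text
9.0 trav x,y,z mm [ 5.921e+01 -0.000e+00  5.000e-02] F [-2.98  0.15  0.78] 0.342 30.7
```

Emit:
servo_tool([
  [0,0,0,0.0002,0,0.00016,0.8],
  [0,0,0,0.0002,0,0.00016,0.8],
  [0,0,0,0.0002,0,0.00016,0.8],
  [0,0,0,0.0002,0,0.00015,0.8],
  [0,0,0,0.0002,0,0.00015,0.8],
  [0,0,0,0.0002,0,0.00015,0.8],
  [0,0,0,0.0002,0,0.00015,0.8],
  [0,0,0,0.0002,0,0.00015,0.8],
])

```text
clock: 9.8
ee_pos: [0.5251, 0.0839, 0.1402]
ee_rot: [[0.758, -0.28, 0.59], [-0.221, -0.96, -0.173], [0.614, 0.001, -0.789]]
ft_force: [-3.9, 1.4, 1.1]
grip_width: 0.346
gripper_force: 30.9
```

Emit:
servo_tool([
  [0,0,0,0.0002,0,0.00015,0.8],
  [0,0,0,0.0002,0,0.00015,0.8],
  [0,0,0,0.0002,0,0.00015,0.8],
  [0,0,0,0.0002,0,0.00015,0.8],
  [0,0,0,0.0002,0,0.00015,0.8],
  [0,0,0,0.0002,0,0.00015,0.8],
  [0,0,0,0.0002,0,0.00015,0.8],
  [0,0,0,0.0002,0,0.00015,0.8],
])

```text
clock: 10.6
ee_pos: [0.527, 0.0833, 0.1402]
ee_rot: [[0.758, -0.28, 0.59], [-0.221, -0.96, -0.173], [0.614, 0.001, -0.789]]
ft_force: [-4.2, 1.0, 2.5]
grip_width: 0.347
gripper_force: 31.0
```

Emit:
servo_tool([
  [0,0,0,0.0002,0,0.00014,0.8],
  [0,0,0,0.0002,0,0.00014,0.8],
  [0,0,0,0.0002,0,0.00014,0.8],
  [0,0,0,0.0002,0,0.00014,0.8],
  [0,0,0,0.0002,0,0.00015,0.8],
  [0,0,0,0.0002,0,0.00015,0.8],
  [0,0,0,0.0002,0,0.00015,0.8],
  [0,0,0,0.0002,0,0.00015,0.8],
])

```text
clock: 11.4
ee_pos: [0.5288, 0.0828, 0.1402]
ee_rot: [[0.758, -0.28, 0.589], [-0.221, -0.96, -0.173], [0.614, 0.001, -0.789]]
ft_force: [-3.3, 1.1, 3.5]
grip_width: 0.345
gripper_force: 31.1
```

Emit:
servo_tool([
  [0,0,0,0.0002,0,0.00012,0.8],
  [0,0,0,0.0002,0,0.00012,0.8],
  [0,0,0,0.0002,0,0.00014,0.8],
  [0,0,0,0.0002,0,0.00014,0.8],
  [0,0,0,0.0002,0,0.00015,0.8],
  [0,0,0,0.0002,0,0.00015,0.8],
  [0,0,0,0.0002,0,0.00015,0.8],
  [0,0,0,0.0002,0,0.00015,0.8],
])

```text
clock: 12.2
ee_pos: [0.5306, 0.0822, 0.1402]
ee_rot: [[0.758, -0.28, 0.589], [-0.221, -0.96, -0.173], [0.614, 0.001, -0.789]]
ft_force: [-3.8, 1.0, 1.7]
grip_width: 0.344
gripper_force: 30.9
```

Emit:
servo_tool([
  [0,0,0,0.0002,0,0.00014,0.8],
  [0,0,0,0.0002,0,0.00014,0.8],
  [0,0,0,0.0002,0,0.00014,0.8],
  [0,0,0,0.0002,0,0.00014,0.8],
  [0,0,0,0.0002,0,0.00015,0.8],
  [0,0,0,0.0002,0,0.00015,0.8],
  [0,0,0,0.0002,0,0.00015,0.8],
  [0,0,0,0.0002,0,0.00015,0.8],
])

```text
clock: 13.0
ee_pos: [0.5325, 0.0816, 0.1402]
ee_rot: [[0.758, -0.28, 0.589], [-0.221, -0.96, -0.173], [0.614, 0.001, -0.789]]
ft_force: [-3.0, 0.6, -0.3]
grip_width: 0.347
gripper_force: 30.8
```

Emit:
servo_tool([
  [0,0,0,0.0002,0,0.00015,0.8],
  [0,0,0,0.0002,0,0.00015,0.8],
  [0,0,0,0.0002,0,0.00015,0.8],
  [0,0,0,0.0002,0,0.00015,0.8],
  [0,0,0,0.0002,0,0.00015,0.8],
  [0,0,0,0.0002,0,0.00016,0.8],
  [0,0,0,0.0002,0,0.00016,0.8],
  [0,0,0,0.0002,0,0.00016,0.8],
])

```text
clock: 13.8
ee_pos: [0.5344, 0.0811, 0.1402]
ee_rot: [[0.758, -0.28, 0.589], [-0.221, -0.96, -0.173], [0.614, 0.001, -0.789]]
ft_force: [-2.0, 0.6, -2.0]
grip_width: 0.347
gripper_force: 30.5
```

Emit:
servo_tool([
  [0,0,0,0.0002,0,0.00017,0.8],
  [0,0,0,0.0002,0,0.00017,0.8],
  [0,0,0,0.0002,0,0.00016,0.8],
  [0,0,0,0.0002,0,0.00016,0.8],
  [0,0,0,0.0002,0,0.00016,0.8],
  [0,0,0,0.0002,0,0.00016,0.8],
  [0,0,0,0.0002,0,0.00016,0.8],
  [0,0,0,0.0002,0,0.00016,0.8],
])

```text
clock: 14.6
ee_pos: [0.5365, 0.0805, 0.1403]
ee_rot: [[0.758, -0.28, 0.589], [-0.221, -0.96, -0.173], [0.614, 0.001, -0.789]]
ft_force: [-1.8, 0.1, -4.3]
grip_width: 0.348
gripper_force: 30.3
```

Emit:
servo_tool([
  [0,0,0,0.0001,0,0.0003,0.8],
  [0,0,0,0.0002,0,0.00016,0.8],
  [0,0,0,0.0002,0,0.00016,0.8],
  [0,0,0,0.0002,0,0.00016,0.8],
  [0,0,0,0.0002,0,0.00016,0.8],
  [0,0,0,0.0002,0,0.00016,0.8],
  [0,0,0,0.0002,0,0.00016,0.8],
  [0,0,0,0.0002,0,0.00016,0.8],
])

```text
clock: 15.4
ee_pos: [0.5386, 0.08, 0.1402]
ee_rot: [[0.758, -0.28, 0.59], [-0.221, -0.96, -0.173], [0.614, 0.001, -0.789]]
ft_force: [-1.9, 0.6, -1.5]
grip_width: 0.35
gripper_force: 30.4
```

Emit:
servo_tool([
  [0,0,0,0.0002,0,0.00016,0.8],
  [0,0,0,0.0002,0,0.00016,0.8],
  [0,0,0,0.0002,0,0.00016,0.8],
  [0,0,0,0.0002,0,0.00016,0.8],
  [0,0,0,0.0002,0,0.00016,0.8],
  [0,0,0,0.0002,0,0.00016,0.8],
  [0,0,0,0.0002,0,0.00016,0.8],
  [0,0,0,0.0002,0,0.00016,0.8],
])

```text
clock: 16.2
ee_pos: [0.5405, 0.0794, 0.1402]
ee_rot: [[0.758, -0.28, 0.59], [-0.221, -0.96, -0.173], [0.614, 0.001, -0.789]]
ft_force: [-3.3, 0.4, 0.1]
grip_width: 0.341
gripper_force: 30.7
```

Emit:
servo_tool([
  [0,0,0,0.0002,0,0.00015,0.8],
  [0,0,0,0.0002,0,0.00015,0.8],
  [0,0,0,0.0002,0,0.00016,0.8],
  [0,0,0,0.0002,0,0.00016,0.8],
  [0,0,0,0.0002,0,0.00015,0.8],
  [0,0,0,0.0002,0,0.00015,0.8],
  [0,0,0,0.0002,0,0.00016,0.8],
  [0,0,0,0.0002,0,0.00016,0.8],
])

```text
clock: 17.0
ee_pos: [0.5425, 0.0788, 0.1402]
ee_rot: [[0.758, -0.28, 0.59], [-0.221, -0.96, -0.173], [0.614, 0.001, -0.789]]
ft_force: [-4.4, 1.2, 1.4]
grip_width: 0.346
gripper_force: 30.8
```

Emit:
servo_tool([
  [0,0,0,0.0002,0,0.00014,0.8],
  [0,0,0,0.0002,0,0.00014,0.8],
  [0,0,0,0.0002,0,0.00014,0.8],
  [0,0,0,0.0002,0,0.00015,0.8],
  [0,0,0,0.0002,0,0.00015,0.8],
  [0,0,0,0.0002,0,0.00015,0.8],
  [0,0,0,0.0002,0,0.00015,0.8],
  [0,0,0,0.0002,0,0.00015,0.8],
])

```text
clock: 17.8
ee_pos: [0.5443, 0.0783, 0.1402]
ee_rot: [[0.758, -0.28, 0.589], [-0.221, -0.96, -0.173], [0.614, 0.001, -0.789]]
ft_force: [-4.2, 0.7, 2.3]
grip_width: 0.347
gripper_force: 31.0
```

Emit:
servo_tool([
  [0,0,0,0.0002,0,0.00013,0.8],
  [0,0,0,0.0002,0,0.00013,0.8],
  [0,0,0,0.0002,0,0.00014,0.8],
  [0,0,0,0.0002,0,0.00014,0.8],
  [0,0,0,0.0002,0,0.00015,0.8],
  [0,0,0,0.0002,0,0.00015,0.8],
  [0,0,0,0.0002,0,0.00015,0.8],
  [0,0,0,0.0002,0,0.00015,0.8],
])

```text
clock: 18.6
ee_pos: [0.5462, 0.0777, 0.1402]
ee_rot: [[0.758, -0.28, 0.589], [-0.221, -0.96, -0.173], [0.614, 0.001, -0.789]]
ft_force: [-4.3, 1.3, 2.3]
grip_width: 0.351
gripper_force: 31.0
```

Emit:
servo_tool([
  [0,0,0,0.0002,0,0.00013,0.8],
  [0,0,0,0.0002,0,0.00013,0.8],
  [0,0,0,0.0002,0,0.00014,0.8],
  [0,0,0,0.0002,0,0.00014,0.8],
  [0,0,0,0.0002,0,0.00015,0.8],
  [0,0,0,0.0002,0,0.00015,0.8],
  [0,0,0,0.0002,0,0.00015,0.8],
  [0,0,0,0.0002,0,0.00015,0.8],
])

```text
clock: 19.4
ee_pos: [0.548, 0.0771, 0.1402]
ee_rot: [[0.758, -0.28, 0.589], [-0.221, -0.96, -0.173], [0.614, 0.001, -0.789]]
ft_force: [-4.4, 1.5, -0.1]
grip_width: 0.345
gripper_force: 30.8
```

Emit:
servo_tool([
  [0,0,0,0.00015,0,0.00012,0.8],
  [0,0,0,0.00015,0,0.00012,0.8],
  [0,0,0,0.00015,0,0.00012,0.8],
  [0,0,0,0.00015,0,0.00012,0.8],
  [0,0,0,0.00015,0,0.00012,0.8],
  [0,0,0,0.00015,0,0.00012,0.8],
  [0,0,0,0.00015,0,0.00012,0.8],
  [0,0,0,0.00015,0,0.00012,0.8],
])

```text
clock: 20.2
ee_pos: [0.5483, 0.077, 0.1401]
ee_rot: [[0.759, -0.28, 0.588], [-0.22, -0.96, -0.173], [0.613, 0.001, -0.79]]
ft_force: [-20.3, 3.1, 13.3]
grip_width: 0.347
gripper_force: 33.2
```

Firm stop felt. Easing the pressure off, then letting go.

Emit:
servo_tool([
  [0,0,0,-0.0003,0,-0.0003,0.8],
  [0,0,0,-0.0003,0,-0.0002,0.8],
  [0,0,0,-0.0001,0,-0.0001,0.8],
  [0,0,0,0,0,0,0.8],
  [0,0,0,0,0,0,0.8],
  [0,0,0,0,0,0,0.8],
  [0,0,0,0,0,0,0.8],
  [0,0,0,0,0,0,0.8],
])

```text
clock: 21.0
ee_pos: [0.5483, 0.077, 0.1402]
ee_rot: [[0.758, -0.28, 0.589], [-0.22, -0.96, -0.173], [0.614, 0.001, -0.789]]
ft_force: [-6.9, 1.8, 2.4]
grip_width: 0.348
gripper_force: 31.2
```

```bash
python3 st.py
```

```text
21.0 trav x,y,z mm [ 8.541e+01 -1.300e-01  2.000e-02] F [-7.11 -0.21  2.44] 0.348 31.2
```

Still at the same place with the pressure mostly gone. Opening.

Emit:
servo_tool([
  [0,0,0,0,0,0,0.55],
  [0,0,0,0,0,0,0.45],
  [0,0,0,0,0,0,0.3],
  [0,0,0,0,0,0,0.2],
  [0,0,0,0,0,0,0.2],
  [0,0,0,0,0,0,0.2],
  [0,0,0,0,0,0,0.2],
  [0,0,0,0,0,0,0.2],
])

```text
clock: 21.8
ee_pos: [0.5486, 0.077, 0.1403]
ee_rot: [[0.758, -0.28, 0.589], [-0.221, -0.96, -0.173], [0.614, 0.001, -0.789]]
ft_force: [-0.4, -0.6, -0.4]
grip_width: 0.797
gripper_force: 0.0
```

```bash
python3 - <<'E'
from h import *
import runpy;runpy.run_path('st.py')
im=[]
for c,(r,q) in dict(top=(205,235),scene=(140,205)).items():
    s=snapshot(c)[r:r+100,q:q+130,::-1];im.append(cv2.resize(s,None,fx=3,fy=3,interpolation=cv2.INTER_CUBIC))
cv2.imwrite('pics/rel.png',np.hstack(im))
E
```

```text
21.8 trav x,y,z mm [ 8.573e+01 -5.000e-02  1.600e-01] F [-0.22 -0.73 -0.38] 0.797 0.0
```

View pics/rel.png

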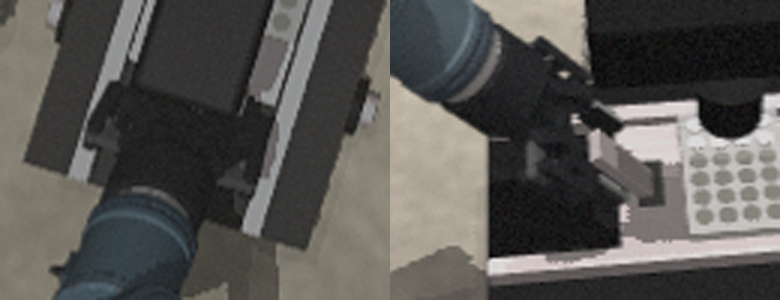

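The fingers are open on both sides of the bar (610,150 in the scene view) and the carrier is in. Backing out along the tool axis.

Emit:
servo_tool([
  [0,0,0,0,0,-0.005,0.2],
  [0,0,0,0,0,-0.015,0.2],
  [0,0,0,0,0,-0.02,0.2],
  [0,0,0,0,0,-0.025,0.2],
  [0,0,0,0,0,-0.025,0.2],
  [0,0,0,0,0,-0.025,0.2],
  [0,0,0,0,0,-0.02,0.2],
  [0,0,0,0,0,-0.01,0.2],
])

```text
clock: 22.7
ee_pos: [0.4629, 0.1025, 0.2568]
ee_rot: [[0.756, -0.279, 0.592], [-0.22, -0.96, -0.172], [0.616, -0.001, -0.788]]
ft_force: [-0.0, 0.1, -0.9]
grip_width: 0.799
gripper_force: 0.0
```

```bash
python3 - <<'E'
from h import *
import runpy;runpy.run_path('st.py')
im=[]
for c,(r,q) in dict(top=(205,235),scene=(140,225)).items():
    s=snapshot(c)[r:r+100,q:q+130,::-1];im.append(cv2.resize(s,None,fx=3,fy=3,interpolation=cv2.INTER_CUBIC))
cv2.imwrite('pics/end.png',np.hstack(im))
# predicted bar-top pixels (bar top at travel 84.9..85.4)
for t in(0,.080,.0849,.0854):
    P=np.array([.4542,.1033,.157])-MX*.0126+[0,0,.018]+MX*t; print(t,proj('top',[P]).round(1),proj('scene',[P]).round(1),((proj('scene',[P])-[225,140])*3+[390,0]).round(0))
E
```

```text
22.7 trav x,y,z mm [ -3.71   0.46 116.65] F [-0.05  0.08 -0.92] 0.799 0.0
0 [[288.4 273.7]] [[236.  190.6]] [[423. 152.]]
0.08 [[298.6 241.6]] [[269.6 188.1]] [[524. 144.]]
0.0849 [[299.2 239.6]] [[271.6 187.9]] [[530. 144.]]
0.0854 [[299.2 239.4]] [[271.8 187.9]] [[530. 144.]]
```

View pics/end.png

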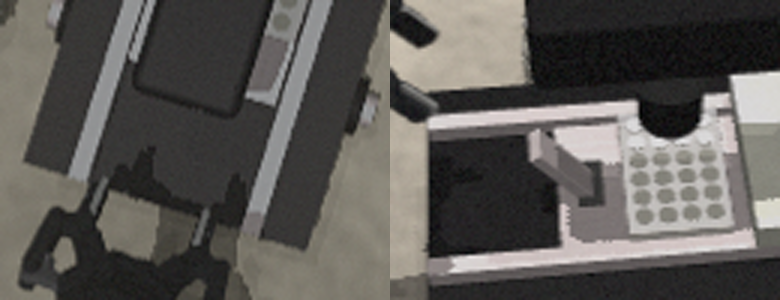

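The carrier's bar end is at (537,150) in the scene view, which matches 85 mm of travel. The gripper is clear of everything, so I'm handing in.

```bash
python3 -c "
from station import *
print(finish_job())"
```

```text
the job is handed in; nothing more can be done
None
```

The carrier is in, about 85 mm along its guides and up against the firm stop, and I let go, backed the gripper clear and handed in at about 23 s; at the stop the wrist force briefly read about 20 N, friction included, with only about 0.3 mm of movement, so the stop probably kept its setting, but I couldn't check it directly.

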